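Dial open the worn two-dial lens case

ROBOT

A 6-joint arm with a two-finger parallel gripper is mounted at the origin on a cart in front of the work surface, level with it; the furniture and walls round the work are solid. World frame = base frame: x ahead of the robot, y to its left, z up, the work surface at z = 0. Lengths are in m, angles in rad, forces in N, time in s.
With the tool pointing down it reaches from about 0.275 to 0.825 m from the base axis. Payload 4.9 kg.
Tool frame: the origin (TCP) lies midway between the tips of the shut fingers; the grasp point (between the pads) lies behind it (manip.hold_point_z is the z of the grasp point in the tool frame, in m); z points along the fingers, y is the line along which they close (so a half turn about z gives the same grasp; the last joint's range is limited). The gripper opens to 85 mm and grips with 20 to 120 N. Pads are 22 mm wide; open, the fingers measure 114 mm over their backs; the gripper's body (76 mm by 85 mm) begins 54 mm behind the grasp point. The pads swing forward as they close: fully open they stand 13 mm farther back than shut.
Start: joints at [1.083, 0.326, -0.193, 1.052, 0, 1.437], TCP at [0.191, 0.516, 0.208] pointing down, gripper open.
Joint ranges: [-2.65, 2.65], [-0.97, 1.79], [-1.3, 1.35], [-1.93, 2.1], [-1.47, 1.37], [-3.14, 3.14]. Speed limits (rad/s): [2.57, 2.57, 3.14, 3.14, 3.14, 3.14].

INTERFACE

Orientations are given as a rotation vector (axis times angle).
In Python, from plant import manip gives the robot as it stands.
- The arm moves only by the shell command python3 -m inch 'ROWS' [OPENING] [FORCE]. ROWS is text: rows parted by semicolons, each of 6 numbers parted by spaces: the shift along the tool's x, y, z normalised to -1 to 1, where 1 is 0.025 m, then the turn, a rotation vector about the tool's x, y, z normalised to -1 to 1, where 1 is 5 degrees. A call has 1 to 20 rows; each row shifts and turns the commanded pose from where the row before left it, along the tool's axes as they then stand; what a row does not reach is not made up. A row lasts 1/10 s, in which the tool goes at most 50 mm and 8.59 degrees, less where a joint would pass 70% of its speed; a pose out of reach is approached as far as the arm can. A call with a number of a shift or a turn outside -1 to 1 is refused whole. A call with a gripper value outside its range is refused whole. OPENING is the closure in counts, from 0 (fully open) to 255 (shut), set as the call begins (- or left out, the last holds). The fingers move at their own pace and stop on an object; FORCE is the grip in N (left out, the last holds). Time passes only in rows, so rows that do not move let the fingers close. It gives the time, the measured TCP pose, the force, the opening and the grip force at its end, in the units of the state.
- manip.sense(): the state, without advancing time (a new reading comes with each control period).
- manip.grab_frame(name): name is "scene" or "top" or "wrist"; returns the picture (480x640x3 uint8, red, green, blue); there is no depth.
- manip.calibration(name): a dict with "fov_y" (degrees; the focal length in pixels is half the picture's height over the tangent of half this angle, whatever the lens; pixels are square), "cx", "cy" (the principal point, pixels), "world_to_cam" (4x4, takes a point from world to camera coordinates); the wrist camera has in their place "mount" (4x4, takes a point from camera to tool coordinates, whose origin is the TCP and whose axes are the flange's). Camera axes: x right, y down, z forward; pixel columns grow to the right and rows downward; lengths in m; the calibration is good to about 2 mm. A picture is of the moment at which its call begins: read the wrist's pose just before it. calibration takes no time and is no camera call.
- manip.hand_in(): hands the job in; it is judged then, once.
The state is a dict: "time_s": time; "joint_pos": joint angles; "qd": joint speeds; "joint_efforts": joint torques, N m; "tcp_pos": TCP position; "ee_rot": TCP orientation; "ft_force": force on the tool from outside, world axes, zero at the start; "wrist_torque": the same for the moment, N m; "opening": finger opening in m; "finger_force": force on a finger pad.
Only numpy, scipy, OpenCV 4.12 (cv2) and the standard library are available. Lean on these libraries where they do the work, as an engineer would, in place of code of your own. Each camera call takes 0.05 s, during which the arm holds its last target. There are 200 camera calls.

TASK

The blue steel case with the spare lens is locked by two worn combination latches: bring the left dial from its present setting to 3 and the right dial to 7, turning each slowly the short way and feeling for the place near the number where the latch drops and the dial goes stiff, and never force a dial past that point or pull at a lid that is still bolted. When both latches have dropped, lift the lid by its handle, well up to about 60 degrees, and leave it standing open. Leave the bottles, the brush and the power driver around the case as they are.

Things in the scene. Friction and masses are not known exactly. Their poses are not given: they have to be found in the camera images.
- dial_left (a joint): left dial (+y side of the case), to be set to 3. Value in rad: 0 with number 0 at the red index arrow on the latch's front, growing counter-clockwise seen from above, 0.628 (2 pi / 10) a number: 3 is 1.885. Turns without end either way. A bar grip stands across the dial; its line is the case's x axis turned by this value about the vertical
- dial_right (a joint): right dial (-y side of the case), to be set to 7 (4.398 rad): the same make and the same meaning of values as the left. Both are black, flat, 68 mm across, with white numbers 0 to 9 round the face; the end of the bar grip that lies at the 0 carries a red line on top
- dial_left_grip (a point): on the axis of the left dial, inside its bar grip (42 mm long, 14 mm thick, 32 mm high above the dial's face), 9.5 mm below the bar's top and 22 mm above the dial's face. Space round the bar is free above the face; the other dial is 160 mm away, the lid's handle 67 mm towards the back
- dial_right_grip (a point): on the axis of the right dial, inside its bar grip (42 mm long, 14 mm thick, 32 mm high above the dial's face), 9.5 mm below the bar's top and 22 mm above the dial's face. What the hand feels in turning either dial: drag of 0.03 to 0.09 N m, then at the gate a small pull onward, about 0.05 rad of free play either way, then a stiff wall, about 4 N m per rad
- latch_left: aluminium latch, 74 x 72 x 24 mm, on the deck under the left dial; origin on the deck below the dial's axis. Its spring bolt reaches 10 mm over the lid's front edge and snaps 13 mm back when the dial's cam brings its one gate to the bolt's fence; the dial is then caught. The fence bears 12 N: 0.26 N m on the dial against the wall of the gate, above the drag
- latch_right: the same latch under the right dial. Both are worn: the gate lies anywhere up to 0.31 rad (half a number) before or after the true number, different for each dial and each time, so the dial's reading does not tell where it drops. Once dropped, a bolt stays back. Lifting the lid against a bolt loads it too (12 N at most)
- lid (a joint): angle of the lid in rad: 0 shut, growing as it is lifted, 1.7 at most; a stiff hinge holds it wherever it is left (0.35 kg; about 5 N at the handle lifts it)
- lid_handle (a point): middle of the lid's handle: a black round bar, 10 mm thick and 80 mm long, along the case's y axis, on two posts, its axis 36 mm above the lid's top. It lies 126 mm in front of the hinge line and 40 mm above it while the lid is shut, and swings with the lid
- lid_hinge (a point): middle of the lid's hinge line, at the back of the case, 68 mm above the table; the line runs along the case's y axis
- case: blue steel case, 230 mm deep (x), 250 mm wide (y), 66 mm high, fixed to the table; origin on the table, on its centre line, 125 mm behind its front face; x points from the front deck with the two dials to the hinged lid at the back, y to the left, z up. A lens and a small tray lie inside under the lid
- oil_bottle: white dosing bottle with a red nozzle, 38 mm across, 105 mm high, standing to the right of the case; origin at the centre of its foot; leave alone
- thread_lock: red dosing bottle with a black nozzle, 33 mm across, 88 mm high, standing behind the case; origin at the centre of its foot; leave alone
- brush: flat dusting brush with wooden handle, 24 x 168 x 10 mm, lying in front of the case; origin under its middle, length along its y; leave alone
- power_driver: dark teal inline electric screwdriver, 38 x 260 x 40 mm, lying to the left of the case; origin under its middle, length along its y; leave alone

How it is judged:
At the end, for the whole second after the job is handed in: the lid stands open by itself at more than 0.87 rad (50 degrees), at rest, with the left dial within 0.43 rad of 3 and the right dial within 0.43 rad of 7 (both latches dropped) (value of joint lid above 0.87 rad and velocity of joint lid between -0.05 and 0.05 rad/s and value of joint dial_left between 1.45 and 2.32 rad and value of joint dial_right between 3.96 and 4.83 rad); the robot touches nothing.
It fails at once if the left latch is forced: more than 12 N between its bolt or fence and the dial's cam or the lid (contact force between latch_left and case above 12 N).
It fails at once if the right latch is forced: more than 12 N between its bolt or fence and the dial's cam or the lid (contact force between latch_right and case above 12 N).
It fails at once if a bottle, the brush or the power driver is moved by more than 30 mm (distance of any of oil_bottle, thread_lock, brush, power_driver from where it was at the start of the episode above 0.03 m).
It also fails if it takes over 69 s, if anything falls off the work surface, if the arm or the gripper's body presses on something with over 40 N, if the wrist force passes 120 N, or if a joint passes its speed limit or range.

## Working session

There is one attempt and no reset: what is moved stays moved. The work goes in short steps, Python scripts to look and compute and a shell command to move; the robot and the scene stay as the last step left them, time stands still between calls to the robot, and variables do not carry over. Pictures are saved under pics/ and viewed, at most 10 in all, crops included, and the job is handed in when it is done.

```bash
mkdir -p pics; ls
python3 - <<'E'
from plant import manip
import cv2
for n in("scene","top"):
    cv2.imwrite(f"pics/{n}0.png",manip.grab_frame(n)[:,:,::-1])
    c=manip.calibration(n);print(n,c)
print(manip.calibration("wrist"),manip.hold_point_z)
print(manip.sense())
E
```

```text
pics
scene {'fov_y': 55.84732009347538, 'cx': 321.4704199107206, 'cy': 238.19012628135462, 'world_to_cam': array([[ 0.50715542, -0.86185374, -0.00122685, -0.24915052],
       [-0.64632201, -0.37938392, -0.66206926,  0.43529242],
       [ 0.57014142,  0.33656495, -0.74944166,  0.61722985],
       [ 0.        ,  0.        ,  0.        ,  1.        ]])}
top {'fov_y': 45.959760798363575, 'cx': 312.4387392831461, 'cy': 236.51124680076694, 'world_to_cam': array([[-0.00664251, -0.99996647, -0.00478997,  0.02678491],
       [-0.99634392,  0.0070263 , -0.08514358,  0.55103921],
       [ 0.08517438,  0.0042069 , -0.99635718,  0.96993129],
       [ 0.        ,  0.        ,  0.        ,  1.        ]])}
{'fov_y': 63.00306480101682, 'cx': 318.2488190918143, 'cy': 242.5892280870016, 'mount': array([[-4.80242421e-04, -9.48160000e-01, -3.17792989e-01,
         8.17503623e-02],
       [ 9.99999755e-01, -2.93489022e-04, -6.35532433e-04,
        -7.43323151e-04],
       [ 5.09317678e-04, -3.17793217e-01,  9.48159908e-01,
        -1.66011720e-01],
       [ 0.00000000e+00,  0.00000000e+00,  0.00000000e+00,
         1.00000000e+00]])} -0.0187
{'time_s': 0.1, 'joint_pos': array([ 1.08282733e+00,  3.26915799e-01, -1.93479863e-01,  1.05197882e+00,
       -3.76830968e-05,  1.43661478e+00]), 'qd': array([ 0.00114395, -0.00085877,  0.00274265,  0.00052703,  0.00010229,
        0.00048165]), 'joint_efforts': array([ 7.45823272e-04, -4.44239581e+01,  2.63038731e+01,  7.83074589e-03,
       -7.94475500e-05, -9.20769935e-06]), 'tcp_pos': array([0.19027982, 0.51544879, 0.20715661]), 'ee_rot': array([-5.52755413e-01, -3.09212722e+00,  2.37775624e-03]), 'ft_force': array([ 0.20861147, -0.74195127, -0.22777758]), 'wrist_torque': array([-1.35011771e-02,  2.54500969e-06,  3.30029566e-02]), 'finger_force': 0.0, 'opening': 0.0854593857667752}
```

View pics/top0.png

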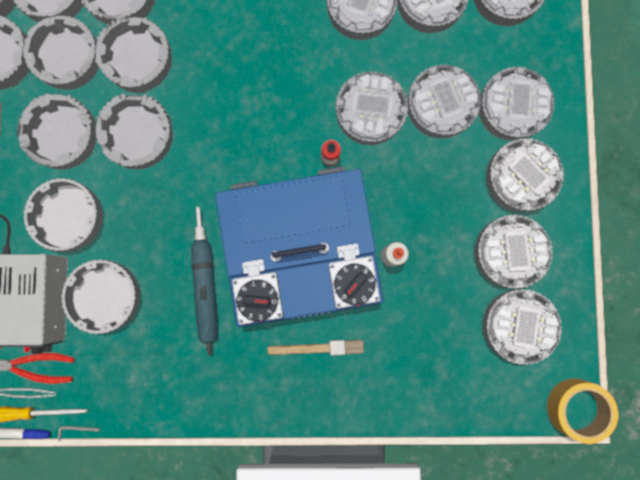

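View pics/scene0.png

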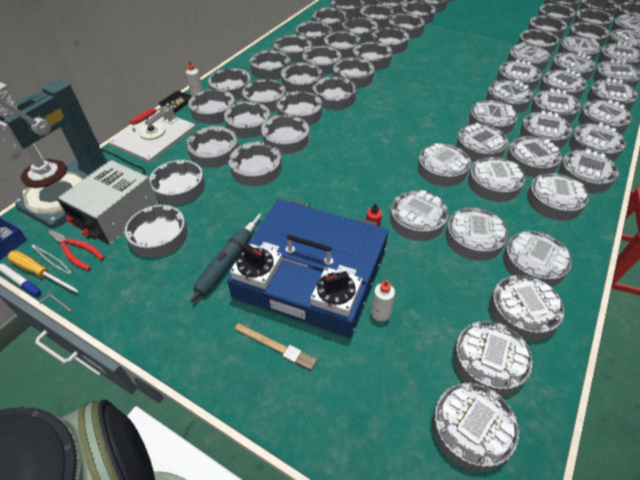

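Run:
```python
import cv2,numpy as np
a=cv2.imread("pics/top0.png")[235:335,220:390];b=cv2.imread("pics/scene0.png")[225:325,220:390]
a,b=[cv2.resize(x,None,fx=4.7,fy=4.7,interpolation=cv2.INTER_CUBIC) for x in(a,b)]
cv2.imwrite("pics/c1.png",a);cv2.imwrite("pics/c2.png",b)
```

```text
(no output)
```

View pics/c1.png

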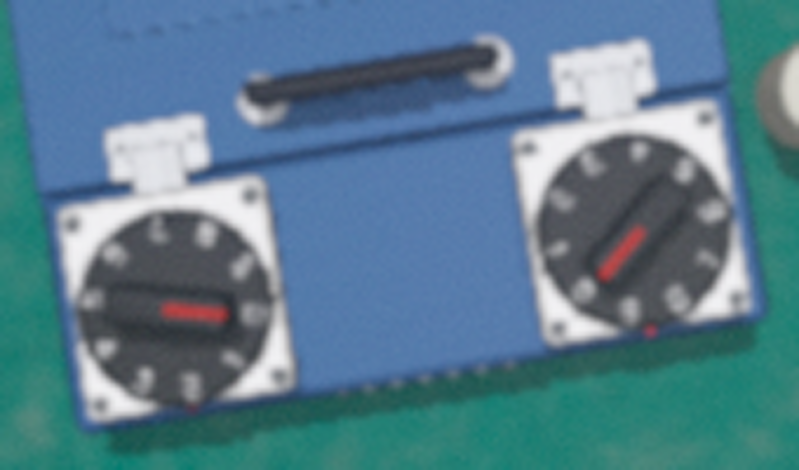

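View pics/c2.png

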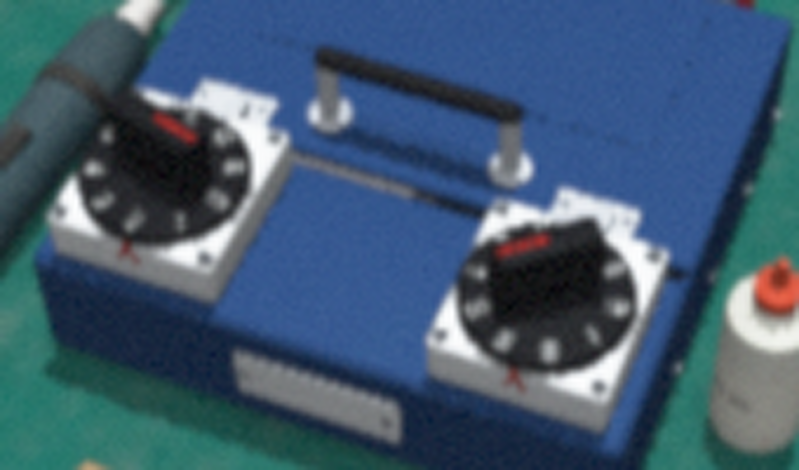

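```bash
cat > h.py <<'E'
import numpy as np,cv2
from scipy.spatial.transform import Rotation as R
from plant import manip
def P(n):
    c=manip.calibration(n);f=240/np.tan(np.radians(c["fov_y"]/2))
    return np.array([[f,0,c["cx"]],[0,f,c["cy"]],[0,0,1]])@c["world_to_cam"][:3]
def tri(a,b):
    X=cv2.triangulatePoints(P("top"),P("scene"),np.array(a,float),np.array(b,float));return X[:3,0]/X[3,0]
def at_z(n,uv,z):
    p=P(n);H=np.c_[p[:,0],p[:,1],p[:,2]*z+p[:,3]];x=np.linalg.solve(H,[*uv,1]);return x[:2]/x[2]
E
python3 - <<'E'
from h import *
A=lambda x,y:(220+x/4.7,235+y/4.7);B=lambda x,y:(220+x/4.7,225+y/4.7)
np.set_printoptions(precision=4,suppress=True)
t={}
for k,a,b in[("L",(172,306),(157,122)),("R",(637,230),(547,245)),("h1",(262,92),(323,55)),("h2",(487,55),(517,112))]:
    t[k]=tri(A(*a),B(*b));print(k,t[k])
print(np.linalg.norm(t["L"]-t["R"]),np.linalg.norm(t["h1"]-t["h2"]))
for z in(.12,.13):
    l,r=at_z("top",A(172,306),z),at_z("top",A(637,230),z);d=l-r;print(z,l,r,np.linalg.norm(d),np.degrees(np.arctan2(-d[0],d[1])))
E
```

```text
L [0.4429 0.1111 0.1269]
R [ 0.4675 -0.0441  0.1257]
h1 [0.5143 0.0825 0.1125]
h2 [0.5277 0.0043 0.1101]
0.1571160963075527 0.07937399034572132
0.12 [0.4434 0.1109] [ 0.4676 -0.0447] 0.15749244725589898 8.863125902334303
0.13 [0.4436 0.1099] [ 0.4676 -0.044 ] 0.15572968997958034 8.863125902334303
```

```bash
python3 -m inch '-.754 -.583 0 0 0 0;-.754 -.583 0 0 0 0;-.754 -.583 0 0 0 0;-.754 -.583 0 0 0 0;-.754 -.583 0 0 0 0;-.754 -.583 0 0 0 0;-.754 -.583 0 0 0 0;-.754 -.583 0 0 0 0;-.754 -.583 0 0 0 0;-.754 -.583 0 0 0 0;-.754 -.583 0 0 0 0;-.754 -.583 0 0 0 0;-.754 -.583 0 0 0 0;-.754 -.583 0 0 0 0;-.754 -.583 0 0 0 0;-.754 -.583 0 0 0 0;-.754 -.583 0 0 0 0;-.754 -.583 0 0 0 0;-.754 -.583 0 0 0 0;-.754 -.583 0 0 0 0' 0 40
python3 -m inch '0 0 0 0 0 .96;0 0 0 0 0 .96;0 0 0 0 0 .96;0 0 0 0 0 .96;0 0 0 0 0 .96;0 0 0 0 0 .96;0 0 0 0 0 .96;0 0 0 0 0 .96;0 0 0 0 0 .96;0 0 0 0 0 .96;0 0 0 0 0 .96;0 0 0 0 0 .96;0 0 0 0 0 .96;0 0 0 0 0 .96;0 0 0 0 0 .96;0 0 0 0 0 .96;0 0 0 0 0 0;0 0 0 0 0 0'
cat >> h.py <<'E'
def wpix(X,s):
    "world point(s) -> wrist pixels"
    c=manip.calibration("wrist");f=240/np.tan(np.radians(c["fov_y"]/2))
    T=np.eye(4);T[:3,:3]=R.from_rotvec(s["ee_rot"]).as_matrix();T[:3,3]=s["tcp_pos"]
    p=np.linalg.inv(T@c["mount"])@np.append(X,1);return f*p[0]/p[2]+c["cx"],f*p[1]/p[2]+c["cy"]
def wat(uv,z,s):
    c=manip.calibration("wrist");f=240/np.tan(np.radians(c["fov_y"]/2))
    T=np.eye(4);T[:3,:3]=R.from_rotvec(s["ee_rot"]).as_matrix();T[:3,3]=s["tcp_pos"];T=T@c["mount"]
    d=T[:3,:3]@[(uv[0]-c["cx"])/f,(uv[1]-c["cy"])/f,1];return T[:3,3]+d*(z-T[2,3])/d[2]
E
python3 - <<'E'
from h import *
s=manip.sense();print(s);a=manip.grab_frame("wrist")[:,:,::-1]
cv2.imwrite("pics/w1.png",a)
for X in([.4432,.111,.122],[.4675,-.0447,.122]):print(wpix(X,s))
E
```

```text
time_s: 2.1
tcp_pos: [0.4433, 0.111, 0.2076]
ee_rot: [-0.553, -3.092, 0.0]
ft_force: [-0.0, -0.1, 0.2]
opening: 0.085
finger_force: 0.0
time_s: 3.9
tcp_pos: [0.443, 0.1119, 0.2077]
ee_rot: [-2.352, -2.082, 0.001]
ft_force: [-0.3, -1.0, -0.2]
opening: 0.0853
finger_force: 0.0
{'time_s': 3.9, 'joint_pos': array([ 8.55901901e-02,  1.54551021e-01, -4.20596842e-01,  9.96241081e-01,
       -8.66934608e-06,  1.77809143e+00]), 'qd': array([-0.00042534,  0.00150432,  0.00126161, -0.00048848, -0.00011679,
        0.00067901]), 'joint_efforts': array([-1.15646395e-03, -3.43674338e+01,  2.56884331e+01,  6.17710466e-03,
       -1.73238359e-04,  1.95629691e-02]), 'tcp_pos': array([0.44296564, 0.11187393, 0.20765526]), 'ee_rot': array([-2.35216698e+00, -2.08200327e+00,  7.55273684e-04]), 'ft_force': array([-0.29629604, -1.04802716, -0.24926301]), 'wrist_torque': array([ 0.0298081 ,  0.02943827, -0.06531447]), 'finger_force': 0.0, 'opening': 0.08533870030034515}
(np.float64(319.22622870330247), np.float64(238.90029239784982))
(np.float64(373.05641827967935), np.float64(419.51154268679977))
```

View pics/w1.png

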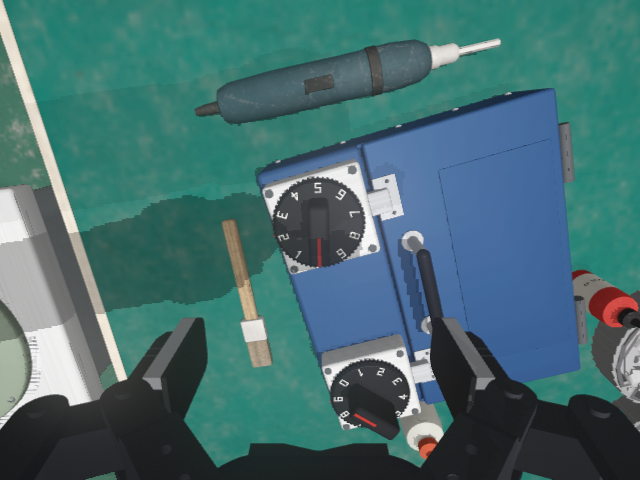

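Run:
```python
from h import *
np.set_printoptions(precision=4,suppress=True)
s=manip.sense();c=manip.calibration("wrist")
T=np.eye(4);T[:3,:3]=R.from_rotvec(s["ee_rot"]).as_matrix();T[:3,3]=s["tcp_pos"];print((T@c["mount"])[:3,2:])
print(T[:3,:3])
for z in(.082,.09):print(wat((319.5,221.5),z,s),wat((371,391),z,s),wat((273,221),z,s)-wat((366,221),z,s))
for z in(.114,.122):print(wat((318,232),z,s),wat((319,266),z,s)-wat((317,198),z,s))
a=cv2.imread("pics/w1.png")[150:450,240:480]
cv2.imwrite("pics/c3.png",cv2.resize(a[:140,:180],None,fx=4,fy=4,interpolation=cv2.INTER_CUBIC))
```

```text
[[-0.0377  0.4523]
 [-0.3149  0.1921]
 [-0.9484  0.3737]]
[[ 0.1216  0.9926 -0.0004]
 [ 0.9926 -0.1216 -0.    ]
 [-0.0001 -0.0003 -1.    ]]
[0.4438 0.1121 0.082 ] [ 0.4706 -0.0504  0.082 ] [-0.0712  0.0088  0.    ]
[0.444  0.1143 0.09  ] [ 0.4701 -0.0437  0.09  ] [-0.0692  0.0085  0.    ]
[0.4428 0.1135 0.114 ] [-0.0047 -0.0491  0.    ]
[0.4431 0.1159 0.122 ] [-0.0045 -0.0476  0.    ]
```

View pics/c3.png

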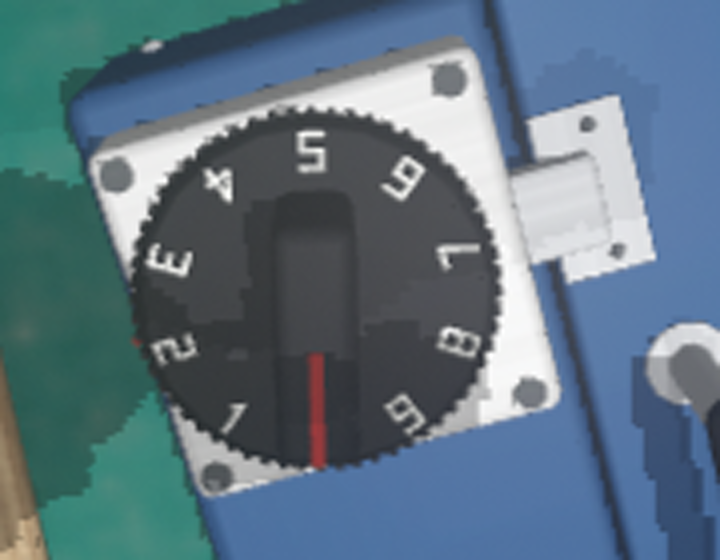

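```bash
python3 -m inch '0 0 .87 0 0 0;0 0 .87 0 0 0;0 0 .87 0 0 0;0 0 .87 0 0 0;0 0 .87 0 0 0;0 0 0 0 0 0;0 0 0 0 0 0' 110 40
python3 -m inch '0 0 0 0 0 0;0 0 0 0 0 0;0 0 0 0 0 0;0 0 0 0 0 0;0 0 0 0 0 0;0 0 0 0 0 0' 255 40
python3 - <<'E'
from h import *
s=manip.sense();print(s["wrist_torque"],s["ft_force"],s["joint_efforts"])
E
```

```text
time_s: 4.65
tcp_pos: [0.443, 0.1119, 0.0993]
ee_rot: [-2.353, -2.081, 0.001]
ft_force: [0.6, -0.8, 0.5]
opening: 0.0486
finger_force: 0.0
time_s: 5.25
tcp_pos: [0.4433, 0.1121, 0.1003]
ee_rot: [2.354, 2.081, 0.001]
ft_force: [-2.8, 1.0, 6.8]
opening: 0.0123
finger_force: 39.1
[ 0.0166468  0.6665051 -0.0163386] [-2.81930297  0.97688795  6.81339482] [-4.33611106e-01 -3.40866029e+01  2.15943092e+01 -1.26024853e+00
 -1.39095029e-01  1.93248829e-02]
```

```bash
cat > g.py <<'E'
import sys
from h import *
s=manip.sense();h=R.from_rotvec(s["ee_rot"]).as_matrix()[:,1]
tz=s["wrist_torque"][2];print("t %.2f yaw %.2f tz %.3f j6 %.3f f"%(s["time_s"],np.degrees(np.arctan2(h[1],h[0])),tz,s["joint_efforts"][5]),s["ft_force"].round(1))
sys.exit(abs(tz)>float(sys.argv[1]))
E
python3 g.py 9
python3 -m inch '0 0 -.04 0 0 -.2;0 0 0 0 0 -.2;0 0 0 0 0 -.2;0 0 0 0 0 -.2' >/dev/null;python3 g.py .15 && 
python3 -m inch '0 0 0 0 0 -.2;0 0 0 0 0 -.2;0 0 0 0 0 -.2' >/dev/null;python3 g.py .15 && 
python3 -m inch '0 0 0 0 0 -.2;0 0 0 0 0 -.2;0 0 0 0 0 -.2' >/dev/null;python3 g.py .15 && 
python3 -m inch '0 0 0 0 0 -.2;0 0 0 0 0 -.2' >/dev/null;python3 g.py .15
```

```text
t 5.25 yaw -7.05 tz -0.016 j6 0.019 f [-2.8  1.   6.8]
t 5.65 yaw -3.00 tz -0.045 j6 0.043 f [-1.2  0.4  1.5]
t 5.65 yaw -3.00 tz -0.045 j6 0.043 f [-1.2  0.4  1.5]
t 5.65 yaw -3.00 tz -0.045 j6 0.043 f [-1.2  0.4  1.5]
t 5.65 yaw -3.00 tz -0.045 j6 0.043 f [-1.2  0.4  1.5]False
False
False
False
False
```

```bash
sed -i 's/sys.exit(abs(tz)>float(sys.argv\[1\]))/sys.exit(int(abs(tz)>float(sys.argv[1])))/' g.py
python3 -m inch '0 0 0 0 0 -.2;0 0 0 0 0 -.2' >/dev/null;python3 g.py .12 && 
python3 -m inch '0 0 0 0 0 -.2;0 0 0 0 0 -.2' >/dev/null;python3 g.py .12 && 
python3 -m inch '0 0 0 0 0 -.2;0 0 0 0 0 -.2' >/dev/null;python3 g.py .12 && 
python3 -m inch '0 0 0 0 0 -.2;0 0 0 0 0 -.2' >/dev/null;python3 g.py .12
```

```text
t 5.85 yaw -0.99 tz -0.080 j6 0.039 f [-0.6  1.6  2.7]
t 6.05 yaw 1.01 tz -0.081 j6 0.023 f [-0.2  2.3  3.9]
t 6.25 yaw 3.01 tz -0.072 j6 0.025 f [-0.4  1.8  4. ]
t 6.45 yaw 5.01 tz -0.147 j6 0.012 f [0.8 1.3 4. ]
```

```bash
python3 g.py .12 && python3 -m inch '0 0 0 0 0 -.15;0 0 0 0 0 -.15' >/dev/null;python3 g.py .12 && 
python3 -m inch '0 0 0 0 0 -.15;0 0 0 0 0 -.15' >/dev/null;python3 g.py .12 && 
python3 -m inch '0 0 0 0 0 -.15;0 0 0 0 0 -.15' >/dev/null;python3 g.py .12 && 
python3 -m inch '0 0 0 0 0 -.15;0 0 0 0 0 -.15' >/dev/null;python3 g.py .12
```

```text
t 6.45 yaw 5.01 tz -0.147 j6 0.012 f [0.8 1.3 4. ]
t 6.45 yaw 5.01 tz -0.147 j6 0.012 f [0.8 1.3 4. ]
t 6.45 yaw 5.01 tz -0.147 j6 0.012 f [0.8 1.3 4. ]
t 6.45 yaw 5.01 tz -0.147 j6 0.012 f [0.8 1.3 4. ]
t 6.45 yaw 5.01 tz -0.147 j6 0.012 f [0.8 1.3 4. ]
```

```bash
for i in 1 2 3 4; do python3 -m inch '0 0 0 0 0 0' >/dev/null;python3 g.py 9; done
python3 -m inch '0 0 0 0 0 -.15' >/dev/null;python3 g.py .16 && python3 -m inch '0 0 0 0 0 -.15' >/dev/null;python3 g.py .16
```

```text
t 6.55 yaw 4.96 tz -0.102 j6 -0.151 f [-0.4  2.2  5.2]
t 6.65 yaw 4.94 tz -0.105 j6 -0.078 f [0.8 2.5 4.5]
t 6.75 yaw 4.94 tz -0.037 j6 -0.072 f [0.7 2.6 5.2]
t 6.85 yaw 4.94 tz -0.052 j6 -0.072 f [-0.1  2.4  5.5]
t 6.95 yaw 5.70 tz -0.128 j6 0.026 f [0.1 2.3 4.8]
t 7.05 yaw 6.47 tz -0.116 j6 -0.014 f [0.9 2.8 6. ]
```

```bash
m(){ python3 g.py .19; }
python3 -m inch '0 0 0 0 0 -.15' >/dev/null;m && python3 -m inch '0 0 0 0 0 -.15' >/dev/null;m && python3 -m inch '0 0 0 0 0 -.15' >/dev/null;m && python3 -m inch '0 0 0 0 0 -.15' >/dev/null;m && python3 -m inch '0 0 0 0 0 -.15' >/dev/null;m && python3 -m inch '0 0 0 0 0 -.15' >/dev/null;m && python3 -m inch '0 0 0 0 0 -.15' >/dev/null;m && python3 -m inch '0 0 0 0 0 -.15' >/dev/null;m
```

```text
t 7.15 yaw 7.22 tz -0.044 j6 0.031 f [1.1 2.8 6.1]
t 7.25 yaw 7.99 tz -0.037 j6 0.058 f [1.6 2.9 4.8]
t 7.35 yaw 8.74 tz -0.103 j6 0.028 f [1.5 3.1 5.4]
t 7.45 yaw 9.49 tz -0.013 j6 0.038 f [1.7 3.3 5.4]
t 7.55 yaw 10.24 tz -0.055 j6 0.040 f [2.1 3.4 4.6]
t 7.65 yaw 10.99 tz -0.012 j6 0.065 f [2.5 3.1 4.7]
t 7.75 yaw 11.74 tz -0.071 j6 0.054 f [3.6 3.3 5.7]
t 7.85 yaw 12.50 tz -0.043 j6 0.077 f [4.2 4.  4.2]
```

```bash
m(){ python3 g.py .19; }
python3 -m inch '0 0 0 0 0 -.15' >/dev/null;m && python3 -m inch '0 0 0 0 0 -.15' >/dev/null;m && python3 -m inch '0 0 0 0 0 -.15' >/dev/null;m && python3 -m inch '0 0 0 0 0 -.15' >/dev/null;m && python3 -m inch '0 0 0 0 0 -.15' >/dev/null;m && python3 -m inch '0 0 0 0 0 -.15' >/dev/null;m && python3 -m inch '0 0 0 0 0 -.15' >/dev/null;m && python3 -m inch '0 0 0 0 0 -.15' >/dev/null;m
```

```text
t 7.95 yaw 13.25 tz -0.072 j6 0.086 f [3.4 4.1 5. ]
t 8.05 yaw 14.00 tz 0.003 j6 0.088 f [3.9 3.2 4.3]
t 8.15 yaw 14.75 tz 0.007 j6 0.104 f [4.4 3.4 4. ]
t 8.25 yaw 15.50 tz 0.014 j6 0.139 f [3.5 3.7 3.7]
t 8.35 yaw 16.26 tz -0.025 j6 0.129 f [4.3 3.  4.1]
t 8.45 yaw 17.00 tz 0.028 j6 0.092 f [5.1 4.  3.3]
t 8.55 yaw 17.75 tz -0.036 j6 0.072 f [4.6 4.5 3.8]
t 8.65 yaw 18.49 tz -0.045 j6 0.061 f [4.9 3.8 4.3]
```

```bash
m(){ python3 g.py .15; }
python3 -m inch '0 0 0 0 0 -.1' >/dev/null;m && python3 -m inch '0 0 0 0 0 -.1' >/dev/null;m && python3 -m inch '0 0 0 0 0 -.1' >/dev/null;m && python3 -m inch '0 0 0 0 0 -.1' >/dev/null;m && python3 -m inch '0 0 0 0 0 -.1' >/dev/null;m && python3 -m inch '0 0 0 0 0 -.1' >/dev/null;m
```

```text
t 8.75 yaw 18.99 tz -0.089 j6 0.010 f [3.8 3.8 2.9]
t 8.85 yaw 19.49 tz -0.023 j6 0.026 f [3.4 4.1 4.6]
t 8.95 yaw 19.98 tz 0.017 j6 0.026 f [3.5 3.9 3.4]
t 9.05 yaw 20.49 tz 0.022 j6 0.026 f [4.2 3.7 3.9]
t 9.15 yaw 20.98 tz -0.054 j6 0.026 f [5.2 4.1 4.2]
t 9.25 yaw 21.48 tz -0.059 j6 0.025 f [4.7 4.7 3.1]
```

```bash
m(){ python3 g.py .15; }
python3 -m inch '0 0 0 0 0 -.15' >/dev/null;m && python3 -m inch '0 0 0 0 0 -.15' >/dev/null;m && python3 -m inch '0 0 0 0 0 -.15' >/dev/null;m && python3 -m inch '0 0 0 0 0 -.15' >/dev/null;m && python3 -m inch '0 0 0 0 0 -.15' >/dev/null;m && python3 -m inch '0 0 0 0 0 -.15' >/dev/null;m && python3 -m inch '0 0 0 0 0 -.15' >/dev/null;m && python3 -m inch '0 0 0 0 0 -.15' >/dev/null;m
```

```text
t 9.35 yaw 22.24 tz -0.052 j6 0.077 f [4.4 4.1 3.8]
t 9.45 yaw 23.00 tz -0.029 j6 0.061 f [5.4 3.3 2.9]
t 9.55 yaw 23.75 tz -0.125 j6 0.053 f [5.  3.6 2.8]
t 9.65 yaw 24.49 tz -0.103 j6 0.027 f [4.8 4.2 3.2]
t 9.75 yaw 25.24 tz -0.060 j6 0.001 f [4.8 4.1 2.4]
t 9.85 yaw 25.98 tz -0.140 j6 -0.025 f [5.6 5.2 3.2]
t 9.95 yaw 26.73 tz -0.135 j6 -0.051 f [5.9 4.6 2.4]
t 10.05 yaw 27.48 tz -0.169 j6 -0.078 f [5.7 4.  3.7]
```

```bash
for i in 1 2 3; do python3 -m inch '0 0 0 0 0 0' >/dev/null;python3 g.py 9; done
python3 - <<'E'
from h import *
s=manip.sense();w,t,c=[manip.grab_frame(n)[:,:,::-1] for n in("wrist","top","scene")]
X=[.51,.12,.09]
cv2.imwrite("pics/w2.png",w);cv2.imwrite("pics/t2.png",t)
o=np.hstack([cv2.resize(w[80:380,160:480],(400,375)),cv2.resize(t[230:300,220:295],(400,375),interpolation=2)])
o2=np.hstack([cv2.resize(c[225:285,225:289],(240,225),interpolation=2),np.zeros((225,560,3),np.uint8)])
cv2.imwrite("pics/m2.png",np.vstack([o,o2]))
E
```

```text
t 10.15 yaw 27.46 tz -0.109 j6 -0.187 f [4.1 3.6 3. ]
t 10.25 yaw 27.45 tz -0.129 j6 -0.141 f [4.5 4.5 3. ]
t 10.35 yaw 27.45 tz -0.162 j6 -0.140 f [5.4 4.4 2.6]
```

View pics/m2.png

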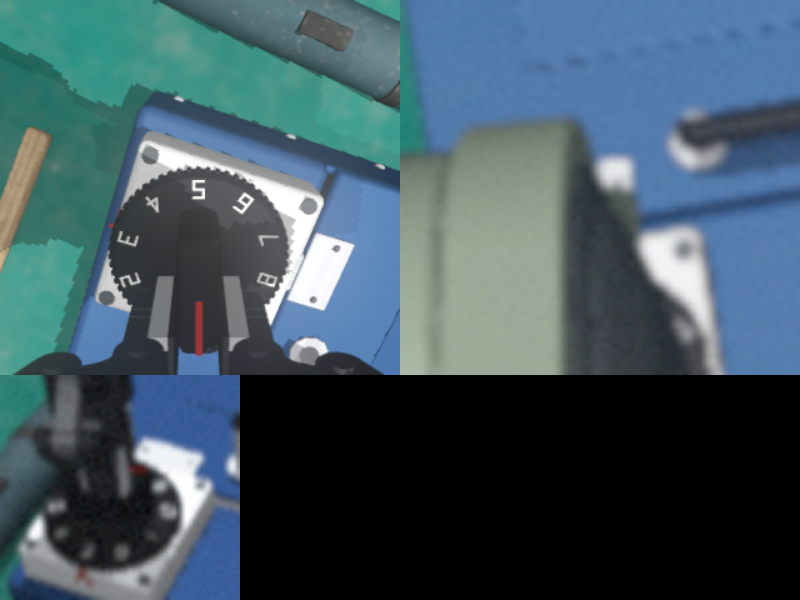

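```bash
python3 -m inch '0 0 0 0 0 .15;0 0 0 0 0 .15' >/dev/null; python3 g.py 9;python3 -m inch '0 0 0 0 0 0;0 0 0 0 0 0;0 0 0 0 0 0' 110; python3 -m inch '0 0 -.87 0 0 0;0 0 -.87 0 0 0;0 0 -.87 0 0 0;0 0 -.87 0 0 0;0 0 0 0 0 -.92;0 0 0 0 0 -.92;0 0 0 0 0 -.92;0 0 0 0 0 -.92;0 0 0 0 0 -.92'>/dev/null; python3 g.py 9
python3 -m inch '-.817 -.677 0 0 0 0;-.817 -.677 0 0 0 0;-.817 -.677 0 0 0 0;-.817 -.677 0 0 0 0;-.817 -.677 0 0 0 0;-.817 -.677 0 0 0 0;0 0 0 0 0 0;0 0 0 0 0 0' 0
python3 - <<'E'
from h import *
s=manip.sense();a=manip.grab_frame("wrist")[:,:,::-1]
cv2.imwrite("pics/w3.png",a);u=wpix([.469,-.045,.122],s);v=wpix([.469,-.045,.09],s);print(u,v)
x,y=int(u[0]),int(u[1]);x0,y0=x-80,y-70;print(x0,y0);b=a[y0:y0+120,x0:x0+160]
cv2.imwrite("pics/c4.png",cv2.resize(b,None,fx=5,fy=5,interpolation=2))
E
```

```text
t 10.70 yaw 25.93 tz -0.084 j6 -0.180 f [5.2 4.6 3.1]
time_s: 11.0
tcp_pos: [0.4414, 0.1113, 0.0993]
ee_rot: [-1.665, -2.661, 0.005]
ft_force: [-0.7, -0.4, -0.8]
opening: 0.0481
finger_force: 0.0
t 11.90 yaw 49.13 tz -0.029 j6 0.661 f [ 0.7  0.1 -0.4]
time_s: 12.7
tcp_pos: [0.4679, -0.0454, 0.1865]
ee_rot: [-1.103, -2.939, 0.0]
ft_force: [-0.3, -0.1, 0.5]
opening: 0.0858
finger_force: 0.0
(np.float64(321.374595817373), np.float64(249.86589883478513)) (np.float64(321.07035787182764), np.float64(234.65919702250608))
241 179
```

View pics/c4.png

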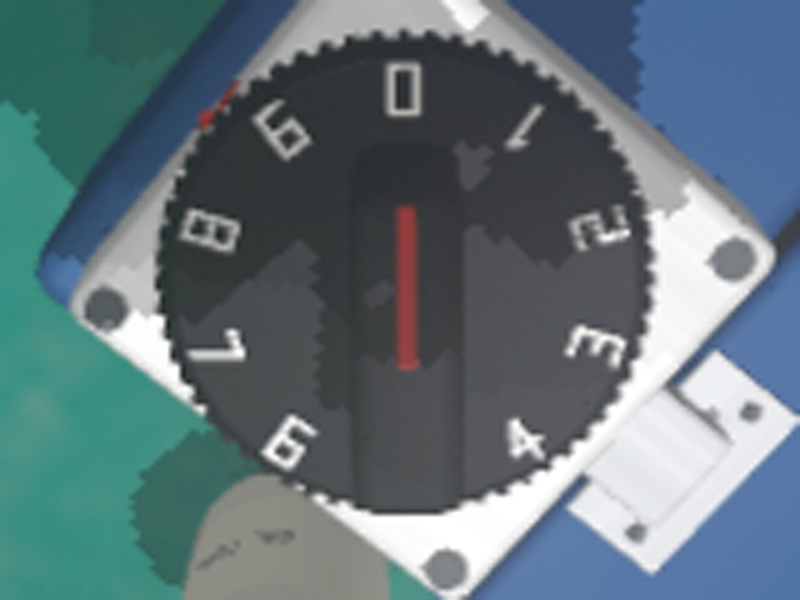

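```bash
python3 -m inch '0 .04 .86 0 0 0;0 0 .86 0 0 0;0 0 .86 0 0 0;0 0 .86 0 0 0;0 0 0 0 0 0;0 0 0 0 0 0' 110 40
python3 -m inch '0 0 0 0 0 0;0 0 0 0 0 0;0 0 0 0 0 0;0 0 0 0 0 0;0 0 0 0 0 0' 255 40
python3 g.py .15 && python3 -m inch '0 0 -.04 0 0 .3;0 0 0 0 0 .3;0 0 0 0 0 .3;0 0 0 0 0 .3;0 0 0 0 0 .3' >/dev/null; python3 g.py .2 && python3 -m inch '0 0 0 0 0 .3;0 0 0 0 0 .3;0 0 0 0 0 .3;0 0 0 0 0 .3;0 0 0 0 0 .3' >/dev/null; python3 g.py .2 && python3 -m inch '0 0 0 0 0 .3;0 0 0 0 0 .3;0 0 0 0 0 .3;0 0 0 0 0 .3;0 0 0 0 0 .3' >/dev/null; python3 g.py .2 && python3 -m inch '0 0 0 0 0 .3;0 0 0 0 0 .3;0 0 0 0 0 .3;0 0 0 0 0 .3;0 0 0 0 0 .3' >/dev/null; python3 g.py .2
```

```text
time_s: 13.35
tcp_pos: [0.469, -0.0436, 0.1013]
ee_rot: [-1.1, -2.941, 0.0]
ft_force: [0.2, -0.3, 0.8]
opening: 0.0487
finger_force: 0.0
time_s: 13.85
tcp_pos: [0.4703, -0.0446, 0.1023]
ee_rot: [1.101, 2.94, 0.001]
ft_force: [-1.4, 1.4, 6.4]
opening: 0.0117
finger_force: 39.1
t 13.85 yaw 48.93 tz -0.010 j6 0.022 f [-1.4  1.4  6.4]
t 14.35 yaw 41.30 tz 0.141 j6 -0.098 f [ 2.  -0.4  0.5]
t 14.85 yaw 33.80 tz 0.153 j6 -0.073 f [ 2.1 -3.   2.2]
t 15.35 yaw 26.29 tz 0.138 j6 -0.100 f [ 1.8 -5.4  4.5]
t 15.85 yaw 18.79 tz 0.129 j6 -0.075 f [ 0.  -5.3  5. ]
```

```bash
m(){ python3 g.py .22; }
python3 -m inch '0 0 0 0 0 .15;0 0 0 0 0 .15;0 0 0 0 0 .15' >/dev/null;m && python3 -m inch '0 0 0 0 0 .15;0 0 0 0 0 .15' >/dev/null;m && python3 -m inch '0 0 0 0 0 .15;0 0 0 0 0 .15' >/dev/null;m && python3 -m inch '0 0 0 0 0 .15' >/dev/null;m && python3 -m inch '0 0 0 0 0 .15' >/dev/null;m && python3 -m inch '0 0 0 0 0 .15' >/dev/null;m && python3 -m inch '0 0 0 0 0 .15' >/dev/null;m && python3 -m inch '0 0 0 0 0 .15' >/dev/null;m && python3 -m inch '0 0 0 0 0 .15' >/dev/null;m
```

```text
t 16.15 yaw 16.57 tz 0.097 j6 -0.005 f [ 0.8 -5.5  6.3]
t 16.35 yaw 15.06 tz 0.096 j6 -0.015 f [-0.  -4.8  5.3]
t 16.55 yaw 13.57 tz 0.140 j6 -0.010 f [ 0.6 -5.3  5.8]
t 16.65 yaw 12.82 tz 0.098 j6 -0.006 f [ 0.3 -5.9  5.9]
t 16.75 yaw 12.07 tz 0.176 j6 -0.003 f [ 0.7 -6.1  5.6]
t 16.85 yaw 11.32 tz 0.078 j6 0.001 f [ 1.1 -5.7  5. ]
t 16.95 yaw 10.56 tz 0.138 j6 0.004 f [ 1.4 -4.6  5.5]
t 17.05 yaw 9.81 tz 0.068 j6 0.007 f [-0.6 -5.1  5. ]
t 17.15 yaw 9.06 tz 0.095 j6 0.009 f [ 0.1 -3.6  5.9]
```

```bash
sed -i 's/^sys.exit.*/sys.exit(int(abs(tz)>float(sys.argv[1]) or s["joint_efforts"][5]>.09))/' g.py
m(){ python3 g.py .22; }
python3 -m inch '0 0 0 0 0 .15' >/dev/null;m && python3 -m inch '0 0 0 0 0 .15' >/dev/null;m && python3 -m inch '0 0 0 0 0 .15' >/dev/null;m && python3 -m inch '0 0 0 0 0 .15' >/dev/null;m && python3 -m inch '0 0 0 0 0 .15' >/dev/null;m && python3 -m inch '0 0 0 0 0 .15' >/dev/null;m && python3 -m inch '0 0 0 0 0 .15' >/dev/null;m && python3 -m inch '0 0 0 0 0 .15' >/dev/null;m && python3 -m inch '0 0 0 0 0 .15' >/dev/null;m && python3 -m inch '0 0 0 0 0 .15' >/dev/null;m
```

```text
t 17.25 yaw 8.32 tz 0.090 j6 0.010 f [ 0.3 -6.3  5.5]
t 17.35 yaw 7.56 tz 0.107 j6 0.011 f [-0.5 -6.3  7. ]
t 17.45 yaw 6.82 tz 0.115 j6 0.012 f [ 0.6 -5.8  5.6]
t 17.55 yaw 6.07 tz 0.092 j6 0.012 f [-0.3 -5.3  6. ]
t 17.65 yaw 5.32 tz 0.138 j6 0.011 f [-0.5 -6.1  6.5]
t 17.75 yaw 4.56 tz 0.104 j6 0.010 f [ 0.5 -5.2  6.2]
t 17.85 yaw 3.82 tz 0.174 j6 0.011 f [ 0.1 -5.8  5.7]
t 17.95 yaw 3.06 tz 0.124 j6 0.015 f [-0.2 -5.6  6.3]
t 18.05 yaw 2.32 tz 0.161 j6 0.027 f [-0.4 -6.2  5.6]
t 18.15 yaw 1.57 tz 0.162 j6 0.036 f [-0.9 -5.5  6.3]
```

```bash
m(){ python3 g.py .24; }
python3 -m inch '0 0 0 0 0 .12' >/dev/null;m && python3 -m inch '0 0 0 0 0 .12' >/dev/null;m && python3 -m inch '0 0 0 0 0 .12' >/dev/null;m && python3 -m inch '0 0 0 0 0 .12' >/dev/null;m && python3 -m inch '0 0 0 0 0 .12' >/dev/null;m && python3 -m inch '0 0 0 0 0 .12' >/dev/null;m
```

```text
t 18.25 yaw 0.97 tz 0.111 j6 0.050 f [-1.3 -5.2  6.6]
t 18.35 yaw 0.37 tz 0.025 j6 -0.077 f [ 0.1 -5.9  7. ]
t 18.45 yaw -0.24 tz 0.024 j6 -0.064 f [-0.6 -5.5  7.4]
t 18.55 yaw -0.84 tz 0.000 j6 -0.039 f [-0.4 -6.1  7.3]
t 18.65 yaw -1.44 tz 0.076 j6 -0.028 f [-1.2 -6.2  6.1]
t 18.75 yaw -2.04 tz 0.082 j6 -0.026 f [-0.2 -5.6  6.4]
```

```bash
m(){ python3 g.py .2; }
python3 -m inch '0 0 0 0 0 .12' >/dev/null;m && python3 -m inch '0 0 0 0 0 .12' >/dev/null;m && python3 -m inch '0 0 0 0 0 .12' >/dev/null;m && python3 -m inch '0 0 0 0 0 .12' >/dev/null;m && python3 -m inch '0 0 0 0 0 .12' >/dev/null;m
python3 - <<'E'
from h import *
a=manip.grab_frame("wrist")[:,:,::-1];b=manip.grab_frame("top")[:,:,::-1]
cv2.imwrite("pics/m3.png",np.hstack([cv2.resize(a[100:400,180:500],(400,375)),cv2.resize(b[230:305,300:380],(400,375),interpolation=2)]))
E
```

```text
t 18.85 yaw -2.64 tz 0.071 j6 -0.029 f [-0.  -6.7  5.6]
t 18.95 yaw -3.24 tz -0.003 j6 -0.057 f [-1.4 -5.5  6.8]
t 19.05 yaw -3.84 tz 0.015 j6 -0.040 f [-1.  -6.   6.3]
t 19.15 yaw -4.44 tz 0.021 j6 -0.063 f [-1.3 -6.   7.2]
t 19.25 yaw -5.05 tz -0.029 j6 -0.078 f [-1.  -5.8  7.1]
```

View pics/m3.png

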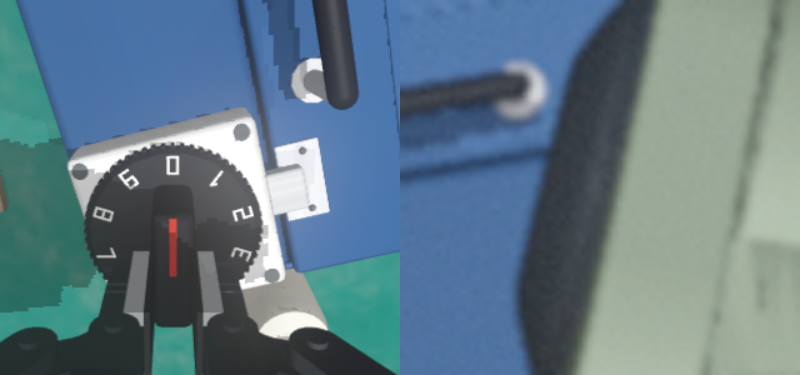

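```bash
cat > b.py <<'E'
from h import *
import json,os
s=manip.sense();a=manip.grab_frame("wrist").astype(int)
if not os.path.exists("bolt.json"): json.dump(list(wat((408,250),.085,s)),open("bolt.json","w"))
X=json.load(open("bolt.json"));u,v=map(int,wpix(X,s));p=a[v-3:v+4,u-3:u+4].mean((0,1)).round();print("  bolt",(u,v),p,"dropped" if p[2]-p[0]>40 else "")
E
python3 b.py
m(){ python3 g.py .2; }
m && python3 -m inch '0 0 0 0 0 .12;0 0 0 0 0 .12' >/dev/null;m && python3 b.py && python3 -m inch '0 0 0 0 0 .12;0 0 0 0 0 .12' >/dev/null;m && python3 b.py && python3 -m inch '0 0 0 0 0 .12;0 0 0 0 0 .12' >/dev/null;m && python3 b.py
```

```text
bolt (408, 250) [238. 239. 242.] 
t 19.40 yaw -5.03 tz 0.021 j6 0.003 f [-1.4 -5.3  6.7]
t 19.60 yaw -6.25 tz -0.020 j6 -0.085 f [-1.2 -5.6  7.7]
  bolt (407, 248) [237. 239. 242.] 
t 19.85 yaw -7.45 tz -0.048 j6 -0.141 f [-2.  -6.3  7.7]
  bolt (406, 246) [237. 239. 241.] 
t 20.10 yaw -8.65 tz 0.052 j6 -0.094 f [-1.7 -5.7  7.8]
  bolt (406, 244) [206. 210. 216.]
```

```bash
m(){ python3 g.py .2; }
m && python3 -m inch '0 0 0 0 0 .12;0 0 0 0 0 0' >/dev/null;m && python3 b.py && python3 -m inch '0 0 0 0 0 .12;0 0 0 0 0 .12' >/dev/null;m && python3 b.py && python3 -m inch '0 0 0 0 0 .12' >/dev/null;m && python3 b.py
```

```text
t 20.15 yaw -8.67 tz -0.023 j6 -0.003 f [-1.  -5.9  8.1]
t 20.35 yaw -9.24 tz -0.023 j6 0.009 f [-1.5 -5.6  8.2]
  bolt (406, 243) [211. 214. 219.] 
t 20.60 yaw -10.44 tz 0.027 j6 -0.055 f [-1.5 -5.   8.1]
  bolt (405, 242) [196. 200. 208.] 
t 20.75 yaw -11.04 tz 0.086 j6 -0.083 f [-1.6 -5.4  8.4]
  bolt (405, 241) [202. 206. 212.]
```

```bash
cat > p.py <<'E'
from h import *
import json
s=manip.sense();a=manip.grab_frame("wrist")
X=np.array(json.load(open("bolt.json")));ex=np.array([np.cos(np.radians(9)),np.sin(np.radians(9)),0])
def prof(a,s):
    o=[]
    for d in np.arange(-.02,.0301,.0025):
        u,v=wpix(X+ex*d,s);p=a[round(v)-1:round(v)+2,round(u)-1:round(u)+2].mean((0,1));o.append("%d/%d"%(p[0],p[2]))
    print(*o)
prof(a,s)
if __import__("sys").argv[1:]: prof(cv2.imread("pics/w3.png")[:,:,::-1],dict(tcp_pos=np.array([.4679,-.0454,.1865]),ee_rot=np.array([-1.103,-2.939,0])))
E
python3 p.py 1
```

```text
97/101 99/102 95/99 195/196 254/254 235/235 233/238 93/110 229/233 237/241 238/243 234/238 239/244 245/250 240/247 95/178 93/177 90/177 87/176 84/175 82/175
86/92 85/91 85/92 88/95 87/93 245/245 234/236 234/239 234/238 234/238 234/238 233/238 227/233 231/236 120/180 88/168 87/168 86/167 85/167 83/167 81/166
```

```bash
m(){ python3 g.py .2; }
m && python3 -m inch '0 0 0 0 0 .12' >/dev/null;m && python3 -m inch '0 0 0 0 0 .12' >/dev/null;m && python3 -m inch '0 0 0 0 0 .12' >/dev/null;m; python3 p.py
python3 - <<'E'
from h import *
a=manip.grab_frame("wrist")[:,:,::-1]
cv2.imwrite("pics/m4.png",cv2.resize(a[180:340,260:500],(780,520),interpolation=2))
E
```

```text
t 20.85 yaw -11.03 tz -0.014 j6 0.030 f [-1.6 -5.4  7. ]
t 20.95 yaw -11.64 tz -0.008 j6 -0.090 f [-2.2 -5.8  7.9]
t 21.05 yaw -12.24 tz 0.032 j6 -0.056 f [-1.4 -6.2  7.1]
t 21.15 yaw -12.84 tz 0.066 j6 -0.054 f [-1.8 -5.6  7.4]
98/102 100/103 95/99 187/188 254/254 222/222 234/238 94/110 219/225 237/242 238/243 234/238 234/240 240/245 244/249 96/178 94/177 90/177 88/176 86/176 83/175
```

View pics/m4.png

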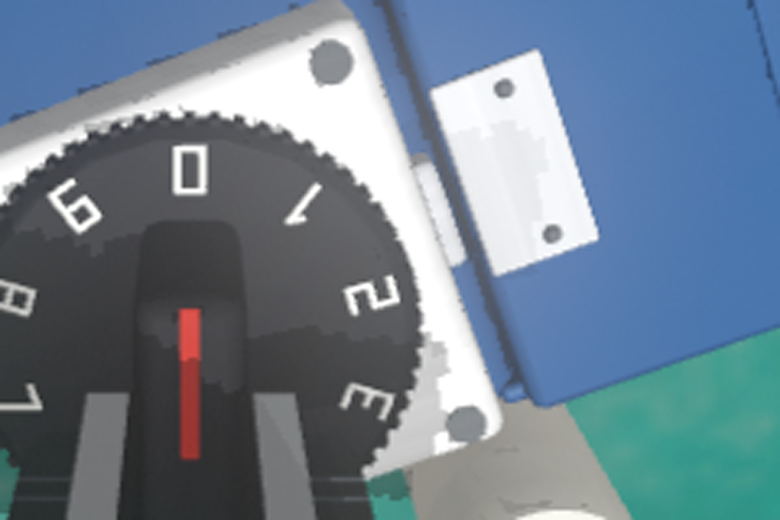

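```bash
python3 -m inch '0 0 0 0 0 -.1;0 0 0 0 0 0;0 0 0 0 0 0;0 0 0 0 0 0' 110 >/dev/null; python3 -m inch '0 0 -.87 0 0 0;0 0 -.87 0 0 0;0 0 -.87 0 0 0;0 0 -.87 0 0 0;0 0 0 0 0 -.85;0 0 0 0 0 -.85;0 0 0 0 0 -.85;0 0 0 0 0 -.85;0 0 0 0 0 -.85;0 0 0 0 0 0' >/dev/null; python3 g.py 9
python3 - <<'E'
from h import *
s=manip.sense();M=R.from_rotvec(s["ee_rot"]).as_matrix();print(s["tcp_pos"],M.T@(np.array([.5225,.0442,.092])-s["tcp_pos"])/.025)
E
```

```text
t 22.65 yaw 9.02 tz -0.021 j6 -0.331 f [ 0.2 -1.   0.3]
[ 0.46924534 -0.04411277  0.18889046] [3.15207111 2.6598463  3.87639134]
```

```bash
python3 -m inch '.788 .665 0 0 0 0;.788 .665 0 0 0 0;.788 .665 0 0 0 0;.788 .665 0 0 0 0;0 0 0 0 0 0;0 0 .97 0 0 0;0 0 .97 0 0 0;0 0 .97 0 0 0;0 0 .97 0 0 0;0 0 0 0 0 0;0 0 0 0 0 0' 110 40;python3 -m inch '0 0 0 0 0 0;0 0 0 0 0 0;0 0 0 0 0 0;0 0 0 0 0 0;0 0 0 0 0 0;0 0 0 0 0 0' 255 40; python3 g.py 9
```

```text
time_s: 23.75
tcp_pos: [0.5223, 0.0436, 0.0923]
ee_rot: [-2.04, -2.388, 0.001]
ft_force: [-0.0, 0.4, -0.4]
opening: 0.0485
finger_force: 0.0
time_s: 24.35
tcp_pos: [0.5229, 0.0439, 0.0922]
ee_rot: [2.04, 2.389, 0.0]
ft_force: [-0.7, 0.9, -0.4]
opening: -0.0004
finger_force: 0.0
t 24.35 yaw 9.03 tz -0.019 j6 0.000 f [-0.7  0.9 -0.4]
```

Run:
```python
from h import *
s=manip.sense();a=manip.grab_frame("wrist");cv2.imwrite("pics/w5.png",a[:,:,::-1])
t=manip.grab_frame("top");c=manip.grab_frame("scene");cv2.imwrite("pics/t5.png",t[:,:,::-1]);cv2.imwrite("pics/s5.png",c[:,:,::-1])
ex=np.array([.988,.156,0]);ey=np.array([-.156,.988,0]);m=np.array([.5225,.0442,.108])
for off in(.02,.03,.036,.045):
    o=[]
    for d in np.arange(-.06,.0601,.004):
        u,v=map(round,wpix(m+ey*off+ex*d,s));o.append("%d/%d"%tuple(a[v,u][[0,2]]) if 0<=v<480 and 0<=u<640 else "-")
    print(off,wpix(m+ey*off,s),*o)
```

```text
0.02 (np.float64(318.9721626828466), np.float64(265.9806061252992)) 55/120 56/121 59/123 59/123 54/112 54/113 54/112 53/112 53/112 53/112 51/106 52/108 52/111 53/112 38/52 59/71 42/64 53/113 53/114 53/115 54/116 51/112 80/168 80/168 81/169 81/169 80/169 81/169 88/179 88/179 85/176
0.03 (np.float64(319.00051837275015), np.float64(243.0157907503639)) 59/122 62/123 62/124 60/113 61/114 62/115 63/115 61/115 61/115 61/115 57/110 56/110 57/113 57/114 49/63 62/75 45/67 79/164 79/165 78/165 79/165 73/155 83/169 83/170 84/170 83/170 82/170 83/170 89/180 87/179 86/177
0.036 (np.float64(319.01808376229144), np.float64(228.78986540058202)) 62/124 66/124 64/115 66/116 68/119 69/119 70/119 69/119 68/119 67/118 62/113 62/114 82/166 60/116 52/67 67/81 49/71 81/166 80/166 79/166 80/167 55/119 84/170 84/169 84/170 84/170 84/170 84/170 91/180 88/179 86/178
0.045 (np.float64(319.0452481424754), np.float64(206.7898725305183)) 63/113 67/115 70/117 92/167 96/169 97/170 97/170 98/170 97/170 96/170 91/165 85/156 90/168 69/120 54/70 58/73 229/234 84/167 83/167 83/167 81/167 76/160 87/172 87/172 86/172 94/182 93/182 92/182 91/180 89/180 85/177
```

Run:
```python
import cv2
a=cv2.imread("pics/w5.png")[:,:,::-1]
for v in range(180,420,6):print(v,''.join('#' if p.sum()<190 else ('W' if p.min()>170 else ('b' if int(p[2])-int(p[0])>45 else '.')) for p in a[v,200:440:3].astype(int)))
```

```text
180 ..WWWWWWWWWW....WWW..bbbbbbbbbbbbbbbbbWWW.bbbbbbbbbbbbbbbbbbbbbbbbbbbbbbbbbbbbbb
186 WWWWWWWWWWWW.....WW..bbbbbbbbbbbbbbWWWWWWWWWWbbbbbbbbbbbbbbbbbbbbbbbbbbbbbbbbbbb
192 WWWWWWWWWWWWWW.WWWWbbbbbb.bbbbbbbb........WWWWbbbbbbbbbbbbbbbbbbbbbbbbbbbbbbbbbb
198 bbbbbbbbbbbbbbbbbbbbbbbbb.bbbbbbb..........WWWbbbbbbbbbbbbbbbbbbbbbbbbbbbbbbbbbb
204 bbbbbbbbbbbbbbbbbbbbbbbbb.bbbbbbbb.....##..WWbbbbbbbbbbbbbbbbbbbbbbbbbbbbbbbbbbb
210 bbbbbbbbbbbbbbbbbbbbbbbbbbbbbbbbbbb.#.....#.bbbbbbbbbbbbbbbbbbbbbbbbbbbbbbbbbbbb
216 bbbb.......bbb.bbbbbbbbbb.bbbbbbbbb.#......#bbbbbbbbbbbbbbbbbbbbbbbbbbbbbbbbbbbb
222 bbbbbbbbbbbbbbbbbbbbbbbb..bbbbbbbbb.#.....##bbbbbbbbbbbbbbbbbbbbbbbbbbbbbbbbbbbb
228 bbbbbbbbbbbbbbbbbbbbbbbbb.bbbbbbbbb.##....##bbbbbbbbbbbbbbbbbbbbbbbbbbbbbbbbbbbb
234 bbbbbbbbbbbbbbbbbbbbbbbbb.bbbbbbbbbb##...###bbbbbbbbbbbbbbbbbbbbbbbbbbbbbbbbbbbb
240 bbbbbbbbbbbbbbbbbbbbbbbbb.bbbbbbbbbb##...###bbbbbbbbbbbbbbbbbbbbbbbbbbbbbbbbbbbb
246 bbbbbbbbbbbbbbbbbbbbbbbbbbbbbbbbbbbb##...###bbbbbbbbbbbbbbbbbbbbbbbbbbbbbbbbbbbb
252 bbbbbbbbbbbbbbbbbbbbbbbbbbbbbbbbbbbb###..###bbbbbbbbbbbbbbbbbbbbbbbbbbbbbbbb
[... 1599 characters left out ...]
bbbbb##########bbbbb
372 .###############.##############################################b###############b
378 #######################################################################..#######
384 ################################################################################
390 ################################################################################
396 ################################################################################
402 ################################################################################
408 ######################################Wbbb######################################
414 ######################################Wbbb######################################
```

```bash
python3 -m inch '0 0 0 0 0 0;0 0 0 0 0 0;0 0 0 0 0 0;0 0 -.8 0 0 0;0 0 -.8 0 0 0;0 0 0 0 0 0;0 0 0 0 0 0' 110
python3 - <<'E'
from h import *
s=manip.sense();a=manip.grab_frame("wrist");cv2.imwrite("pics/w6.png",a[:,:,::-1]);print(s["tcp_pos"])
for v in range(180,400,6):print(v,''.join('#' if p.sum()<190 else ('W' if p.min()>170 else ('b' if int(p[2])-int(p[0])>45 else '.')) for p in a[v,200:440:3].astype(int)))
M=R.from_rotvec(s["ee_rot"]).as_matrix();ex,ey=M[:,1],M[:,0]
s5=dict(tcp_pos=np.array([.5229,.0439,.0922]),ee_rot=s["ee_rot"])
for z in(.088,.098,.108):
  m=np.array([.5225,.0442,z])
  print(z,[(np.round(wpix(m+ey*.04,q),1),wpix(m+ey*.03+ex*.005,q)[0]-wpix(m+ey*.03-ex*.005,q)[0]) for q in(s5,s)])
print(wpix(s5["tcp_pos"]+ey*.011,s5))
E
```

```text
time_s: 25.2
tcp_pos: [0.5231, 0.0438, 0.1322]
ee_rot: [2.039, 2.389, 0.001]
ft_force: [0.6, 0.0, 0.0]
opening: 0.0482
finger_force: 0.0
[0.52311835 0.04380311 0.13219043]
180 .....................bbbbbb.bbbbbb..W.....WWWbbbbbbbbbbbbbbbbbbbbbbbbbbbbbbbbbbb
186 bbbbbbbbbbbbbbbbbbbbbbbbbbb.bbbbbb........WW.bbbbbbbbbbbbbbbbbbbbbbbbbbbbbbbbbbb
192 bbbbbbbbbbbbbbbbbbbbbbbbbbbbbbbbbbb........Wbbbbbbbbbbbbbbbbbbbbbbbbbbbbbbbbbbbb
198 bbbbbbbbbbbbbbbbbbbbbbbbbbbbbbbbbbbb.......bbbbbbbbbbbbbbbbbbbbbbbbbbbbbbbbbbbbb
204 bbbbbbbbbbbbbbbbbbbbbbbbbbbbbbbbbbbb#.....#bbbbbbbbbbbbbbbbbbbbbbbbbbbbbbbbbbbbb
210 bbbbbbbbbbbbbbbbbbbbbbbbbbbbbbbbbbbb#.....#bbbbbbbbbbbbbbbbbbbbbbbbbbbbbbbbbbbbb
216 bbbbbbbbbbbbbbbbbbbbbbbbbbbbbbbbbbbb##....#bbbbbbbbbbbbbbbbbbbbbbbbbbbbbbbbbbbbb
222 bbbbbbbbbbbbbbbbbbbbbbbbbbb.bbbbbbbb##....#bbbbbbbbbbbbbbbbbbbbbbbbbbbbbbbbbbbbb
228 bbbbbbbbbbbbbbbbbbbbbbbbbbbbbbbbbbbb##...##bbbbbbbbbbbbbbbbbbbbbbbbbbbbbbbbbbbbb
234 bbbbbbbbbbbbbbbbbbbbbbbbbbbbbbbbbbbb##...##bbbbbbbbbbbbbbbbbbbbbbbbbbbbbbbbbbbbb
240 bbbbbbbbbbbbbbbbbbbbbbbbbbbbbbbbbbbb##...##bbbbbbbbbbbbbbbbbbbbbbbbbbbbbbb
[... 1944 characters left out ...]
#################
384 ############.....WW...WWWW.bb.bbbbbbbbbbbbbbbbbbbbbbbbbbbbbbbbb#################
390 ############..#.......WWWW.bbbbbbbbbbbbbbbbbbbbbbbbbbbbbbbbbbbb#################
396 #############........WWWWW.bbbbbbbbbbbbbbbbbbbbbbbbbbbbbbbbbbbbb################
0.088 [(array([318.7, 207.5]), np.float64(22.069839012843488)), (array([318.1, 190.1]), np.float64(18.187534830087884))]
0.098 [(array([318.8, 213. ]), np.float64(23.315753937703448)), (array([318.2, 193.8]), np.float64(19.025346030564492))]
0.108 [(array([318.9, 219.2]), np.float64(24.710757381591748)), (array([318.2, 197.8]), np.float64(19.944072365255977))]
(np.float64(319.52917791007235), np.float64(272.16731968224985))
```

Run:
```python
from h import *
s=manip.sense();M=R.from_rotvec(s["ee_rot"]).as_matrix();ex,ey=M[:,1],M[:,0]
s5=dict(tcp_pos=np.array([.5229,.0439,.0922]),ee_rot=s["ee_rot"])
for x in(0,.011):print(x,[(z,round(wpix(s5["tcp_pos"]+ey*x+np.array([0,0,z]),s5)[1])) for z in(0,.01,.02,.03)])
from scipy.optimize import least_squares
def res(p):
    z,y=p;m=np.array([.5228,.0442,z])+ey*y
    return [wpix(m+ey*.04,s)[1]-201,wpix(m-ey*.04,s)[1]-313,wpix(m+ey*.04,s5)[1]-208]
r=least_squares(res,[.108,0]);print(r.x,r.fun)
for q,sl in(("w5",260),("w6",220),("w6",240)):
    a=cv2.imread(f"pics/{q}.png")[:,:,::-1];print(q,sl,a[sl,295:345].astype(int).sum(1))
```

```text
0 [(0, 294), (0.01, 304), (0.02, 315), (0.03, 327)]
0.011 [(0, 272), (0.01, 281), (0.02, 291), (0.03, 302)]
[ 0.05933852 -0.00927888] [-4.3060576  -0.73766525  4.20528019]
w5 260 [241 242 241 239 242 242 242 243 240 242 224 149 139 151 153 160 163 168
 176 180 190 198 195 196 195 193 184 179 173 170 171 163 159 155 156 202
 244 246 242 244 277 351 351 351 351 351 352 352 352 351]
w6 220 [266 266 265 265 266 264 264 264 266 264 264 268 245 164 171 179 185 191
 196 207 216 225 229 229 218 210 202 200 190 185 180 173 250 368 371 369
 370 368 370 372 370 370 369 371 370 369 370 370 368 369]
w6 240 [253 251 251 249 252 253 252 251 251 252 252 251 235 162 158 167 171 177
 186 193 203 210 211 212 206 199 193 186 182 175 167 169 200 254 250 254
 254 253 253 252 253 256 288 359 363 363 340 254 251 254]
```

```bash
python3 -m inch '0 0 .8 0 0 0;0 0 .8 0 0 0;0 0 .2 0 0 0;0 0 0 0 0 0' 110 40|tail -4; python3 g.py 9; python3 -m inch '0 0 .2 0 0 0;0 0 .2 0 0 0;0 0 0 0 0 0' |tail -5;  python3 -m inch '0 0 0 0 0 0;0 0 0 0 0 0;0 0 0 0 0 0;0 0 0 0 0 0;0 0 0 0 0 0;0 0 0 0 0 0' 255 40; python3 g.py 9
```

```text
ee_rot: [-2.038, -2.387, 0.003]
ft_force: [0.2, -0.2, 0.7]
opening: 0.0487
finger_force: 0.0
t 25.65 yaw 9.03 tz -0.007 j6 -0.000 f [ 0.2 -0.2  0.7]
tcp_pos: [0.5227, 0.0438, 0.0769]
ee_rot: [-2.04, -2.389, 0.0]
ft_force: [-0.2, -0.5, 0.6]
opening: 0.0487
finger_force: 0.0
time_s: 26.55
tcp_pos: [0.5228, 0.0437, 0.0775]
ee_rot: [2.04, 2.389, -0.0]
ft_force: [-3.3, -0.3, 4.9]
opening: 0.008
finger_force: 39.2
t 26.55 yaw 9.03 tz 0.014 j6 0.013 f [-3.3 -0.3  4.9]
```

```bash
python3 -m inch '0 .08 -.21 0 0 0' >/dev/null; python3 g.py 9; python3 -m inch '0 .09 -.21 0 0 0' >/dev/null; python3 g.py 9;python3 - <<'E'
from plant import manip
print(manip.sense()["tcp_pos"])
E
```

```text
t 26.65 yaw 9.02 tz -0.039 j6 0.002 f [-0.1 -1.4 -7.1]
t 26.75 yaw 9.02 tz 0.005 j6 0.004 f [-1.1 -1.8 -7.9]
[0.52576285 0.04427593 0.08680049]
```

Lid is coming up (about 7 N); continue along the arc.

```bash
python3 -m inch '0 .09 -.213 0 0 0;0 .09 -.213 0 0 0;0 .124 -.194 0 0 0;0 .124 -.194 0 0 0;0 .124 -.194 0 0 0;0 .124 -.194 0 0 0' ; python3 g.py 9; python3 -m inch '0 .156 -.169 0 0 0;0 .156 -.169 0 0 0;0 .156 -.169 0 0 0;0 .156 -.169 0 0 0' ; python3 g.py 9
```

```text
time_s: 27.35
tcp_pos: [0.5421, 0.0469, 0.1176]
ee_rot: [-2.038, -2.388, 0.004]
ft_force: [-5.7, -2.7, -4.5]
opening: 0.0082
finger_force: 38.9
t 27.35 yaw 9.02 tz -0.004 j6 0.012 f [-5.7 -2.7 -4.5]
time_s: 27.75
tcp_pos: [0.5562, 0.0492, 0.1347]
ee_rot: [-2.038, -2.387, 0.007]
ft_force: [-8.2, -3.2, 0.2]
opening: 0.0079
finger_force: 39.0
t 27.75 yaw 9.02 tz 0.002 j6 0.011 f [-8.2 -3.2  0.2]
```

```bash
python3 -m inch '0 .183 -.14 0 0 0;0 .183 -.14 0 0 0;0 .183 -.14 0 0 0;0 .183 -.14 0 0 0;0 .205 -.106 0 0 0;0 .205 -.106 0 0 0;0 .205 -.106 0 0 0;0 .205 -.106 0 0 0' ; python3 g.py 9; python3 -m inch '0 .219 -.069 0 0 0;0 .219 -.069 0 0 0;0 .219 -.069 0 0 0;0 .219 -.069 0 0 0;0 .228 -.04 0 0 0;0 .228 -.04 0 0 0;0 0 0 0 0 0;0 0 0 0 0 0' ; python3 g.py 9
```

```text
time_s: 28.55
tcp_pos: [0.595, 0.0553, 0.1623]
ee_rot: [-2.039, -2.388, 0.005]
ft_force: [-15.8, -3.1, 20.2]
opening: 0.0079
finger_force: 39.6
t 28.55 yaw 9.02 tz -0.008 j6 0.002 f [-15.8  -3.1  20.2]
time_s: 29.35
tcp_pos: [0.6318, 0.0613, 0.171]
ee_rot: [2.038, 2.388, 0.005]
ft_force: [-5.0, -0.5, 7.0]
opening: 0.0078
finger_force: 41.1
t 29.35 yaw 9.04 tz 0.022 j6 0.014 f [-5.  -0.5  7. ]
```

```bash
python3 -m inch '0 0 0 0 0 0;0 0 0 0 0 0;0 0 0 0 0 0' 190; python3 g.py 9; python3 -m inch '0 0 -.2 0 0 0;0 0 -.4 0 0 0;0 0 -.8 0 0 0;0 0 -.8 0 0 0;0 0 -.8 0 0 0;0 0 -.8 0 0 0;0 0 0 0 0 0;0 0 0 0 0 0;0 0 0 0 0 0';python3 g.py 9
python3 - <<'E'
from h import *
s=manip.sense();a=manip.grab_frame("top");b=manip.grab_frame("wrist");cv2.imwrite("pics/t7.png",a[:,:,::-1])
M=R.from_rotvec(s["ee_rot"]).as_matrix();ex=np.array([.988,.156,0]);ey=np.array([-.156,.988,0])
h=np.array([.5228,.0438,.108])+ex*.126-np.array([0,0,.04])
for ph in(0,.87,1.0,1.05,1.13,1.2):
    al=np.radians(17.61)+ph;X=h+np.array([0,0,.1322*np.sin(al)])-ex*.1322*np.cos(al)
    print(ph,X.round(3),[np.round(wpix(X+ey*o,s)) for o in(.03,)])
for v in range(120,330,6):print(v,''.join('#' if p.sum()<190 else ('W' if p.min()>170 else ('b' if int(p[2])-int(p[0])>45 else '.')) for p in b[v,200:440:3].astype(int)))
E
```

```text
time_s: 29.65
tcp_pos: [0.6313, 0.0612, 0.1687]
ee_rot: [2.039, 2.389, 0.003]
ft_force: [0.3, 0.6, 0.1]
opening: 0.0218
finger_force: 0.0
t 29.65 yaw 9.04 tz -0.011 j6 0.000 f [0.3 0.6 0.1]
time_s: 30.55
tcp_pos: [0.6298, 0.0609, 0.2621]
ee_rot: [-2.039, -2.389, 0.002]
ft_force: [0.2, 0.0, 0.1]
opening: 0.0217
finger_force: 0.0
t 30.55 yaw 9.03 tz -0.013 j6 0.000 f [0.2 0.  0.1]
0 [0.523 0.044 0.108] [array([186., 177.])]
0.87 [0.597 0.056 0.19 ] [array([266., 199.])]
1.0 [0.613 0.058 0.196] [array([292., 201.])]
1.05 [0.62  0.059 0.197] [array([302., 201.])]
1.13 [0.63  0.061 0.199] [array([319., 202.])]
1.2 [0.639 0.062 0.2  ] [array([335., 202.])]
120 .....WWWWWWWW.bbWWWWWW.bbbbbbbbbbbbbbbbbbbbbbbb..bbbbbbbbbbbbbbbbbbbbbbbbbbbbbbb
126 ......WWWWWW..bb.WWWWW.bbbbbbbbbbbbbbbbbbbbbbbb..bbbbbbbbbbbbbbbbbbbbbbbbbbbbbbb
132 ..W...WWWWWW..bb.WWW..Wbbbbbbbbbbbbbbbbbbbbbbbb..bbbbbbbbbbbbbbbbbbbbbbbbbbbbbbb
138 .....WWWWWWWW.bbbWWWWWWbbbbbbbbbbbbbbbbbbbbbbbb..bbbbbbbbbbbbbbbbbbbbbbbbbbbbbbb
144 .......WWWWWW.bbbbbbbbbbbbbbbbbbbbbbbbbbbbbbbbbbbbbbbbbbbbbbbbbbbbbbbbbbbbbbbbbb
150 ......WWWWWW
[... 1833 characters left out ...]
#...bbbbbbbbbbbbbbbb
282 ..............###bbb#####..bb###bbbbbb##..##bb..b.bbbb..........bbb.............
288 ...............##bbb###.....##.bbbbbbb##..##bb...bbbbbb....#...bb.............W.
294 ........#####..##bbb##.....WWW.....bbb##....bb..bbbbbbbbbbbbbb........WW......W.
300 ...........######bbb...WWWWWWWWWWWWWWW.#..#.bbbbbbbbbbbbbbbbb.....WWWWWW.WWWWWWW
306 .........#.######.bb.#b.W....##.WWWWWWW#..#.bbbbb##....bbbbb....W..WWW..WWWWWWWW
312 ...........######.bbbbbb.....##bbbbbbbbb#.bbbbbbb##.....bb....W..W.WWWWWWWWWWWWW
318 ........bbbbbbbbbbb####.....###bbbbbbbbbbbbbbbbbb##.....#####W.W.WWWWWWWWWWWWWWW
324 ........bbbbbbbbbb#####.....###bbbbbbbbbbbbbbbbbb###.....#####.WWWWWWWWWWWWWWWWW
```

```bash
python3 -c "
from plant import manip
print(manip.hand_in())"
```

```text
the job is handed in; nothing more can be done
None
```

I handed the job in at about 31 s, and no verdict came back. Both latches had dropped (bolts seen retracted), with the left dial near 1.87 rad and the right near 4.35 rad. The lid stands open at about 65 degrees, the gripper is clear above it, and I made no contact with the bottles, brush or power driver that I noticed, though I took no final picture of them.

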